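# Cover the open parts bin

## Robot

A 6-joint arm with a two-finger parallel gripper is mounted at the origin on the work surface. World frame = base frame: x ahead of the robot, y to its left, z up, the work surface at z = 0. Lengths are in mm, angles in degrees, forces in N, time in s.
With the tool pointing down it reaches from about 275 to 850 mm from the base axis. Payload 19 kg.
Tool frame: the origin (TCP) lies midway between the tips of the shut fingers; the grasp point (between the pads) lies 19 mm behind it; z points along the fingers, y is the direction in which the jaws open and shut (so a half turn about z gives the same grasp; the last joint's range is limited). The gripper opens to 85 mm and grips with 20 to 120 N. Pads are 22 mm wide; open, the fingers measure 114 mm over their backs; the gripper's body (76 mm by 85 mm) begins 54 mm behind the grasp point. The pads swing forward as they close: fully open they stand 13 mm farther back than shut.
Start: joints at [64.916, 8.623, 82.357, -0, 89.026, -7.678], TCP at [172.014, 548.636, 231.267] pointing down, gripper open.
Joint ranges: [-160.23, 160.23], [-39.13, 120.54], [6.94, 153.29], [-79.49, 259.48], [9.18, 160.14], [-161.06, 161.06]. Speed limits (degrees/s): [108.29, 108.29, 127.2, 172.46, 172.46, 172.46].

## Interface

Orientations are given as [roll, pitch, yaw] about the fixed x, y, z axes, in that order (R = Rz(yaw) Ry(pitch) Rx(roll)).
In Python, from station import arm gives the robot as it stands.
- The arm moves only by the shell command python3 -m pendant 'ROWS' [FORCE]. ROWS is JSON, a list of rows, each an object with "delta_pos": the shift along the tool's x, y, z in m, a list of three; "rotation": the turn, a rotation vector about the tool's x, y, z in degrees, a list of three; "hand": the finger opening in m, from 0 to 0.0854. In form: [{"delta_pos": [tx, ty, tz], "rotation": [rx, ry, rz], "hand": hand}, ...]. A call has 1 to 20 rows; each row is the pose to reach, as a shift and turn from the pose commanded when the call began, along the tool's axes at that moment; what a row does not reach only later rows make up. A row lasts 1/10 s, in which the tool goes at most 50 mm and 8.59 degrees, less where a joint would pass 70% of its speed; a pose out of reach is approached as far as the arm can. A call with a gripper value outside its range is refused whole. The fingers move at their own pace and stop on an object; FORCE is the grip in N (left out, the last holds). Time passes only in rows, so rows that repeat a pose let the fingers close. It gives the time, the measured TCP pose, the force and the opening at its end, in the units of the state.
- arm.observe(): the state, without advancing time (a new reading comes with each control period).
- arm.capture(name): name is "scene" or "top" or "wrist"; returns a dict with "image" (384x512x3 uint8, red, green, blue), "vertical_fov" (degrees; the focal length in pixels is half the picture's height over the tangent of half this angle, whatever the lens; pixels are square), "cx", "cy" (the principal point, pixels), "k1" (the pictures are not rectified: a ray, as slopes to the right and down, at radius r is drawn at 1 + k1 r^2 times it, then the intrinsics apply), "pose" (4x4, takes a point from camera to world coordinates); the wrist camera has in their place "tool_from_camera" (4x4, takes a point from camera to tool coordinates, whose origin is the TCP and whose axes are the flange's). Camera axes: x right, y down, z forward; pixel columns grow to the right and rows downward; lengths in mm; the calibration is good to about 2 mm. A picture is of the moment at which its call begins: read the wrist's pose just before it. There is no depth.
- arm.job_done(): hands the job in, once; it reports no verdict.
Trained networks look in the newest picture that a camera, given by its name, has taken for a name from the list of things; names that differ only in an ending like _2 or _b are one class to them, and where a whole thing is asked for, a point or a joint stands for the part that bears it (a point fixed in the world has none). Each returns a list of dicts, best first, with "score" (0 to 1); they miss things now and then, are a little off and sometimes report something else, mostly with a low value. They report only what shows in the picture. A call takes as long as a camera call. They do not tell look-alikes from the thing itself.
- arm.look_for(target, camera): "pixel" ([column, row] in pixels, amid what is visible of it).
- arm.outline_of(target, camera): "mask" (384x512 bool, what is visible of it) and "pixel" ([column, row] in pixels, amid what is visible of it).
- arm.mark_of(target, camera): "pixel" ([column, row] in pixels: a listed point, or the origin of a listed thing).
The state is a dict: "time_s": time; "joint_pos": joint angles; "dq": joint speeds; "joint_torque": joint torques, N m; "tcp_pos": TCP position; "tool_rot": TCP orientation; "contact_force": force on the tool from outside, world axes, zero at the start; "ft_torque": the same for the moment, N m; "opening": finger opening in mm.
Only numpy, scipy, OpenCV 4.12 (cv2) and the standard library are available. Lean on these libraries where they do the work, as an engineer would, in place of code of your own. Each camera call takes 0.05 s, during which the arm holds its last target.

## Task

The blue cover plate lying on the closed organiser belongs on the open orange bin. It is too thin to pick up where it lies: slide it across the lid until most of its tab sticks out past the lid edge that faces the bins, with the rest still flat on the lid, then take it by the tab and set it down (do not drop it) squarely on the orange bin, ramp side up, so that its wide part covers the whole opening flush with the rim and the tab sticks out beyond one short end. Leave the bins and all the other things standing where they are.

Things in the scene. Friction and masses are not known exactly. Their poses are not given: they have to be found in the camera images.
- cover_mid (a point): Thin rigid blue cover plate, loose, about 0.12 kg, lying flat on the lid, z up. Wide body 90 (x) by 120 (y) mm, 3 mm thick; this point is the body's centre, 1.5 mm above the underside. Centre of mass within 2 mm of that centre, so it stays flat with tab and 15 mm more overhanging. Top flat from y = +16 mm to the tab's end. It slides easily (friction about 0.2): push it, or press its top lightly (5 to 10 N) and drag; a drag hardly turns it.
- cover_rear (a point): Middle of the cover's upright rear face, 90 mm wide and 9 mm high, half-way up it: at (0, +60, +3) mm from the body's centre, same axes. Two fingertips pushing here also turn the plate square to them. From here a wedge-shaped ramp falls to the 3 mm plate over 40 mm.
- cover_tab (a point): Centre of the cover's flat tab, 40 mm wide (x), 50 mm long (y), 3 mm thick, on the body's -y end, half-way through its thickness: at (0, -85, 0) mm from the body's centre, same axes. The tab can be pinched across its 40 mm width (along x) once it overhangs.
- lid_top (a point): Closed organiser with orange cells and a flat clear lid, fixed to the table; 340 mm (x) by 300 mm (y), lid top 70 mm above the table. This point is the centre of the lid's top; z up. The lid edge that faces the bins is its -y edge, 150 mm from this point. Its carrying handle is on the +x side, to 226 mm.
- bin_rim (a point): Open orange bin holding brass bolts, loose, 0.6 kg, 60 mm high. Rim 90 (x) by 120 (y) mm outside, opening 70 by 100 mm. This point is the centre of the rim's top; z up. The cover's body has the size of the rim and may lie either way round.
- full_bin_mid (a point): Bystander: loose grey bin already closed with a black cover, the same size as the orange bin, 63 mm high with the cover, whose 40 by 50 mm tab sticks out beyond the -y end; point at its centre, 31 mm above its underside.
- carton_mid (a point): Bystander: loose cardboard screw carton with a yellow band, 80 (x) by 46 (y) by 50 mm high, standing on the lid near the lid edge that faces the bins; point at its centre.
- glue_mid (a point): Bystander: loose small white bottle with a red cap, diameter 46, 85 mm high, standing on the lid near the lid edge that faces the bins; point at its centre.
- can_mid (a point): Bystander: loose can with a green label, diameter 56, 120 mm high, standing on the table; point at its centre.
Not all that is in view belongs to the job. Of the things that look like the part that bears cover_mid, the largest one is meant.

How it is judged (in metres and radians):
On the way, in this order (a step that is already met when the one before it is completed fails the run):
1. the cover's tab sticks out past the lid edge facing the bins (tab centre at least 10 mm beyond it) while the cover still lies flat on the lid (y of cover_tab in the frame of lid_top below -0.16 m and y of cover_mid in the frame of lid_top above -0.15 m and x of cover_tab in the frame of lid_top between -0.15 and 0.15 m and angle between cover_mid's own z axis and vertical below 0.06 rad and z of cover_mid in the frame of lid_top between -0.003 and 0.006 m), for 0.2 s.
2. the cover is brought down onto the orange bin while still held by the fingers (its middle within 12 mm of the rim's height and 25 mm of its centre) (contact force between the fingers and cover above 0.5 N and horizontal distance between cover_mid and bin_rim below 0.025 m and z of cover_mid in the frame of bin_rim below 0.012 m), for 0.05 s.
At the end, for the whole second after the job is handed in: The cover lies flat and at rest on the orange bin's rim, ramp side up, its body centre within 10 mm of the rim's centre along each side and its long side within 0.12 rad of the bin's; the bin stands upright on the table; released (x of cover_mid in the frame of bin_rim between -0.01 and 0.01 m and y of cover_mid in the frame of bin_rim between -0.01 and 0.01 m and z of cover_mid in the frame of bin_rim between -0.001 and 0.005 m and angle between the y axis of cover_mid and the y axis of bin_rim, either way round below 0.12 rad and angle between each of cover_mid, bin_rim's own z axis and vertical below 0.05 rad and height (world z) of bin_rim below 0.063 m and linear speed of cover below 0.02 m/s); the robot touches nothing.
It fails at once if the orange bin moved more than 30 mm (distance of bin_rim from where it was at the start of the episode above 0.03 m).
It fails at once if the closed grey bin moved more than 30 mm (distance of full_bin_mid from where it was at the start of the episode above 0.03 m).
It fails at once if the carton moved more than 30 mm (distance of carton_mid from where it was at the start of the episode above 0.03 m).
It fails at once if the glue bottle moved more than 30 mm (distance of glue_mid from where it was at the start of the episode above 0.03 m).
It fails at once if the can moved more than 30 mm (distance of can_mid from where it was at the start of the episode above 0.03 m).
It also fails if it takes over 64 s, if anything falls off the work surface, if the arm or the gripper's body presses on something with over 40 N, if the wrist force passes 120 N, or if a joint passes its speed limit or range.

## Working session

There is one attempt and no reset: what is moved stays moved. The work goes in short steps, Python scripts to look and compute and a shell command to move; the robot and the scene stay as the last step left them, time stands still between calls to the robot, and variables do not carry over. Pictures are saved under pics/ and viewed, and the job is handed in when it is done.

```bash
ls; mkdir -p pics
cat > h.py <<'E'
import numpy as np, cv2
from scipy.spatial.transform import Rotation as R
from station import arm
def tcpT(s):
    T=np.eye(4);T[:3,:3]=R.from_euler('xyz',s['tool_rot'],degrees=True).as_matrix();T[:3,3]=s['tcp_pos'];return T
def cap(name,fn=None):
    s=arm.observe();c=arm.capture(name)
    c['T']=tcpT(s)@np.array(c['tool_from_camera']) if name=='wrist' else np.array(c['pose'])
    c['f']=c['image'].shape[0]/2/np.tan(np.radians(c['vertical_fov'])/2)
    if fn: cv2.imwrite('pics/'+fn,c['image'][:,:,::-1])
    return c
def ray(c,p):
    K=np.array([[c['f'],0,c['cx']],[0,c['f'],c['cy']],[0,0,1.]])
    d=(np.array(p,float)-[c['cx'],c['cy']])/c['f']
    u=d.copy()
    for _ in range(50): u=d/(1+c['k1']*(u@u))
    v=c['T'][:3,:3]@np.array([u[0],u[1],1]);return c['T'][:3,3],v/np.linalg.norm(v)
def atz(c,p,z):
    o,v=ray(c,p);return o+v*(z-o[2])/v[2]
def proj(c,P):
    q=np.linalg.inv(c['T'])@np.append(P,1);u=q[:2]/q[2];u=u*(1+c['k1']*(u@u));return u*c['f']+[c['cx'],c['cy']]
def tri(l):
    A=np.zeros((3,3));b=np.zeros(3)
    for c,p in l:
        o,v=ray(c,p);M=np.eye(3)-np.outer(v,v);A+=M;b+=M@o
    X=np.linalg.solve(A,b)
    res=[np.linalg.norm((np.eye(3)-np.outer(ray(c,p)[1],ray(c,p)[1]))@(X-ray(c,p)[0])) for c,p in l]
    return X,res
E
python3 - <<'E'
from h import *
np.set_printoptions(precision=1,suppress=True)
print(arm.observe())
N=['cover_mid','cover_rear','cover_tab','lid_top','bin_rim','full_bin_mid','carton_mid','glue_mid','can_mid']
for n in ['scene','top','wrist']:
    c=cap(n,n+'0.png'); print(n,c['T'][:3,3],c['vertical_fov'],c['k1'])
    for t in N: print(t,[(np.round(d['pixel'],1),round(d['score'],2)) for d in arm.mark_of(t,n)][:4])
E
```

```text
pics
{'time_s': 0.0, 'joint_pos': array([64.9,  8.7, 82.4,  0. , 89. , -7.7]), 'dq': array([-0.1, -0.1, -0.1,  0.1,  0. , -0. ]), 'joint_torque': array([  0. , -71.3, -57.1,   0. ,   0. ,  -0. ]), 'tcp_pos': array([171.9, 548.5, 230.7]), 'tool_rot': array([-179.9,   -0. ,  162.6]), 'contact_force': array([0.4, 0.4, 0.7]), 'ft_torque': array([-0.1,  0. , -0. ]), 'opening': 85.69755821357177}
scene [ 853.7  736.6 1128.5] 47.94621786593553 -0.12935338006260352
cover_mid [(array([363.6, 208.3]), 0.94), (array([254.8, 231.8]), 0.76), (array([361. , 273.8]), 0.58)]
cover_rear [(array([372.8, 286.2]), 0.77), (array([352. , 204.7]), 0.71), (array([266.6, 249.8]), 0.61)]
cover_tab [(array([237.1, 209.4]), 0.94), (array([383.4, 206.1]), 0.76), (array([348.9, 256. ]), 0.57)]
lid_top [(array([247.4, 218.1]), 0.72)]
bin_rim [(array([217. , 116.2]), 0.76)]
full_bin_mid [(array([164.9, 140.8]), 0.6)]
carton_mid [(array([265.1, 170.2]), 0.98), (array([194.7, 197.2]), 0.71), (array([254.7, 235.6]), 0.63)]
glue_mid [(array([194.9, 196.3]), 0.82)]
can_mid [(array([252.3, 134.8]), 0.75)]
top [ 352.8  12
[... 301 characters left out ...]
 (array([243.5, 165.3]), 0.73), (array([140.1, 243.3]), 0.59)]
lid_top [(array([228.2, 171. ]), 0.6)]
bin_rim [(array([387.8, 221.7]), 0.76)]
full_bin_mid [(array([395.2, 156.5]), 0.9)]
carton_mid [(array([275. , 215.6]), 0.71)]
glue_mid [(array([280.1, 127.7]), 0.93), (array([394.3, 159. ]), 0.39)]
can_mid [(array([334.5, 246.2]), 0.67)]
wrist [ 93.4 573.  373.7] 58.703687967400995 -0.03270649003191338
cover_mid [(array([102.6, 238. ]), 0.91), (array([267.5, 301.5]), 0.67)]
cover_rear [(array([300.2, 299.5]), 0.8), (array([ 95.5, 270.1]), 0.56)]
cover_tab [(array([117.5, 192.5]), 0.92), (array([217.3, 309.7]), 0.91)]
lid_top []
bin_rim []
full_bin_mid []
carton_mid []
glue_mid []
can_mid []
```

View pics/scene0.png

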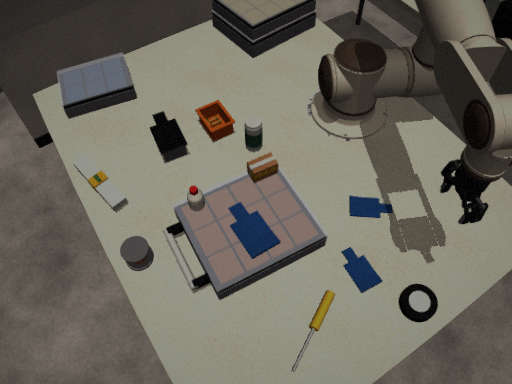

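View pics/top0.png

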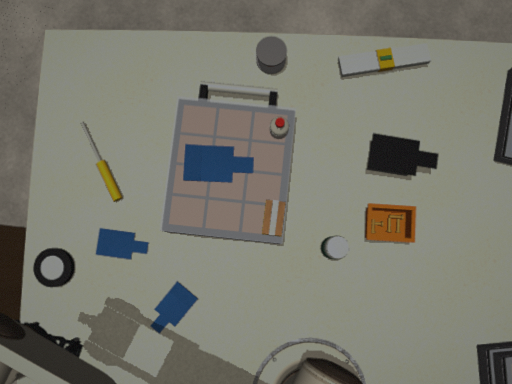

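View pics/wrist0.png

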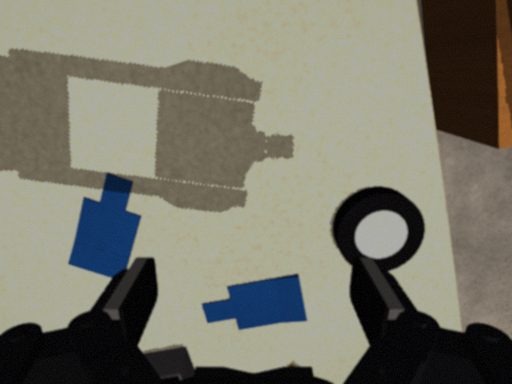

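Lookalikes in the top view: blue plate on the lid at (208,163), and smaller blue plates on the table at (117,244) and (175,304). In the scene view these are (255,232), (365,208) and (361,274). By the description, I want the one on the lid, which is also the largest. I'll check it in a crop and get rough positions.

Run:
```python
from h import *
np.set_printoptions(precision=1,suppress=True)
s=cap('scene');t=cap('top')
cv2.imwrite('pics/crop1.png',np.hstack([cv2.resize(t['image'][80:260,150:310],None,fx=2.4,fy=2.4,interpolation=3)[:,:,::-1],cv2.resize(s['image'][140:300,170:330],None,fx=2.4,fy=2.7,interpolation=3)[:,:,::-1]]))
pr={'cover_tab':((243.5,165.3),(237.1,209.4)),'cover_mid':((207.2,161.6),(254.8,231.8)),'cover_rear':((182.7,165.7),(266.6,249.8)),'lid':((228.2,171),(247.4,218.1)),'bin':((387.8,221.7),(217,116.2)),'full':((395.2,156.5),(164.9,140.8)),'carton':((275,215.6),(265.1,170.2)),'glue':((280.1,127.7),(194.9,196.3)),'can':((334.5,246.2),(252.3,134.8))}
for k,(a,b) in pr.items(): print(k,*tri([(t,a),(s,b)]))
for nm,c in(('t',t),('s',s)):
  for z in [70,73]:
    hsv=cv2.cvtColor(c['image'],cv2.COLOR_RGB2HSV)
    m=cv2.inRange(hsv,(100,150,40),(125,255,255))
    n,l,st,ce=cv2.connectedComponentsWithStats(m)
    for i in range(1,n):
        if st[i,4]>100: print(nm,z,st[i,4],ce[i],atz(c,ce[i],z))
```

```text
cover_tab [568.2 177.6  75.6] [np.float64(2.8511061667679143), np.float64(2.8511061667679534)]
cover_mid [570.3 267.8  86.2] [np.float64(0.3820173853210522), np.float64(0.38201738532095947)]
cover_rear [565.1 326.9  69.7] [np.float64(4.457651357483003), np.float64(4.45765135748311)]
lid [555.5 214.3  67.2] [np.float64(4.273632661229645), np.float64(4.273632661229747)]
bin [ 436.8 -177.    64.9] [np.float64(2.4058135535220058), np.float64(2.405813553522063)]
full [ 615.4 -212.8   18. ] [np.float64(4.465619522539542), np.float64(4.465619522539419)]
carton [437.8 104.4  83.8] [np.float64(8.287329406208633), np.float64(8.287329406208704)]
glue [655.5  92.5 108.6] [np.float64(1.013011979654169), np.float64(1.0130119796540478)]
can [375.6 -49.8  53.3] [np.float64(0.0109634507013166), np.float64(0.010963450701234063)]
t 70 1902 [213.3 163.3] [569.7 254.3  70. ]
t 70 996 [118.6 243.7] [364.6 477.4  70. ]
t 70 1040 [173.3 306.5] [219.3 336.3  70. ]
t 73 1902 [213.3 163.3] [569.1 254.   73. ]
t 73 996 [118.6 243.7] [364.6 476.6  73. ]
t 73 1040 [173.3 306.5] [219.6 335.8  73. ]
s 70 633 [367.2 207. ] [252.7 371.6  70. ]
s 70 1394 [252.2 231. ] [570.1 254.8  70. ]
s 70 822 [360.2 270.5] [396.3 510.7  70. ]
s 73 633 [367.2 207. ] [254.4 372.6  73. ]
s 73 1394 [252.2 231. ] [570.9 256.1  73. ]
s 73 822 [360.2 270.5] [397.5 511.4  73. ]
```

View pics/crop1.png

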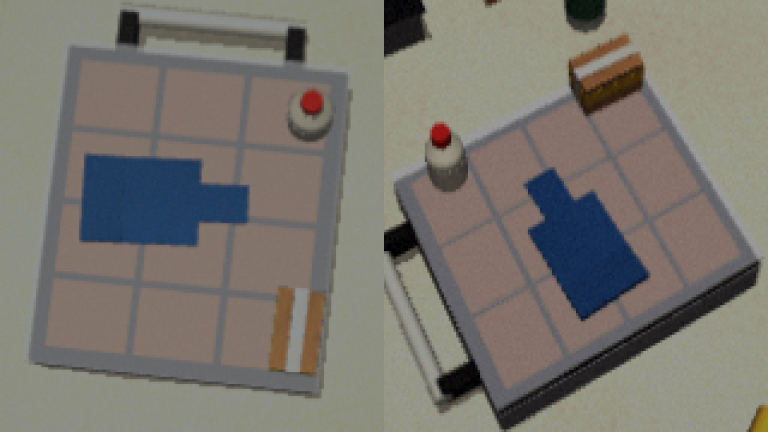

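The crop confirms the large blue plate with its ramp on the lid, tab towards the bins (right in the top view). The glue bottle stands at the far right corner and the carton at the near right corner. Next I'll move the wrist camera over the lid.

```bash
python3 -m pendant '[{"delta_pos":[-0.15,-0.08,-0.099],"rotation":[0,0,24],"hand":0.06},{"delta_pos":[-0.15,-0.08,-0.099],"rotation":[0,0,24],"hand":0.06},{"delta_pos":[-0.15,-0.08,-0.099],"rotation":[0,0,24],"hand":0.06},{"delta_pos":[-0.494,-0.263,-0.099],"rotation":[0,0,72.6],"hand":0.06},{"delta_pos":[-0.494,-0.263,-0.099],"rotation":[0,0,72.6],"hand":0.06},{"delta_pos":[-0.494,-0.263,-0.099],"rotation":[0,0,72.6],"hand":0.06},{"delta_pos":[-0.494,-0.263,-0.099],"rotation":[0,0,72.6],"hand":0.06},{"delta_pos":[-0.494,-0.263,-0.099],"rotation":[0,0,72.6],"hand":0.06},{"delta_pos":[-0.494,-0.263,-0.099],"rotation":[0,0,72.6],"hand":0.06},{"delta_pos":[-0.494,-0.263,-0.099],"rotation":[0,0,72.6],"hand":0.06},{"delta_pos":[-0.494,-0.263,-0.099],"rotation":[0,0,72.6],"hand":0.06},{"delta_pos":[-0.494,-0.263,-0.099],"rotation":[0,0,72.6],"hand":0.06},{"delta_pos":[-0.494,-0.263,-0.099],"rotation":[0,0,72.6],"hand":0.06},{"delta_pos":[-0.494,-0.263,-0.099],"rotation":[0,0,72.6],"hand":0.06},{"delta_pos":[-0.494,-0.263,-0.099],"rotation":[0,0,72.6],"hand":0.06},{"delta_pos":[-0.494,-0.263,-0.099],"rotation":[0,0,72.6],"hand":0.06},{"delta_pos":[-0.494,-0.263,-0.099],"rotation":[0,0,72.6],"hand":0.06},{"delta_pos":[-0.494,-0.263,-0.099],"rotation":[0,0,72.6],"hand":0.06}]'
python3 - <<'E'
from h import *
np.set_printoptions(precision=1,suppress=True)
c=cap('wrist','w1.png');o=arm.observe();print(o['tcp_pos'],o['tool_rot'],o['time_s']);print(c['T'])
E
```

```text
time_s: 3.4
tcp_pos: [564.4, 150.4, 330.5]
tool_rot: [180.0, 0.0, 90.0]
contact_force: [0.4, -1.2, -0.3]
opening: 59.8
[564.5 150.3 330.5] [180.   0.  90.] 3.45
[[  1.    0.   -0.  565.2]
 [  0.   -0.9  -0.3 233.2]
 [ -0.    0.3  -0.9 473. ]
 [  0.    0.    0.    1. ]]
```

View pics/w1.png

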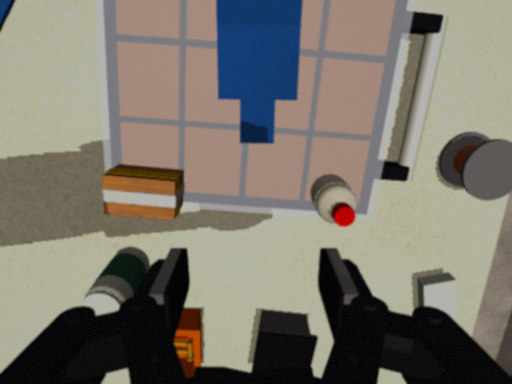

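The view shows the carton at (143,192), the bottle at (335,198), the tab end at (257,142), and the bins' edge at row about 210. The cover's rear is cut off, so I'll shift +y for the whole plate and a second viewpoint.

```bash
python3 - <<'E'
from h import *
import pickle
pickle.dump(cap('wrist'),open('w1.pkl','wb'))
E
python3 -m pendant '[{"delta_pos":[0.15,0,0],"rotation":[0,0,0],"hand":0.06},{"delta_pos":[0.15,0,0],"rotation":[0,0,0],"hand":0.06},{"delta_pos":[0.15,0,0],"rotation":[0,0,0],"hand":0.06},{"delta_pos":[0.15,0,0],"rotation":[0,0,0],"hand":0.06},{"delta_pos":[0.15,0,0],"rotation":[0,0,0],"hand":0.06},{"delta_pos":[0.15,0,0],"rotation":[0,0,0],"hand":0.06}]'
python3 - <<'E'
from h import *
import pickle
np.set_printoptions(precision=1,suppress=True)
c=cap('wrist','w2.png');pickle.dump(c,open('w2.pkl','wb'))
for n in ['cover_mid','cover_rear','cover_tab','lid_top']: print(n,[(np.round(d['pixel'],1),round(d['score'],2)) for d in arm.mark_of(n,'wrist')])
for f in ['w1.pkl','w2.pkl']:
    c=pickle.load(open(f,'rb'))
    m=cv2.inRange(cv2.cvtColor(c['image'],cv2.COLOR_RGB2HSV),(100,150,40),(125,255,255))
    n,l,st,ce=cv2.connectedComponentsWithStats(m)
    i=1+np.argmax(st[1:,4]);m=(l==i).astype(np.uint8)
    ct=max(cv2.findContours(m,0,2)[0],key=len)
    ap=cv2.approxPolyDP(ct,4,True)[:,0]
    for p in ap: print(f,p,atz(c,p,73))
E
```

```text
time_s: 4.1
tcp_pos: [564.8, 299.2, 330.3]
tool_rot: [180.0, 0.0, 90.0]
contact_force: [-1.6, -0.9, 0.4]
opening: 60.2
cover_mid [(array([  1.4, 108.3]), 0.96), (array([258. , 169.8]), 0.83)]
cover_rear [(array([261.5, 127.6]), 0.8), (array([ 29.3, 124.8]), 0.69)]
cover_tab [(array([91.2, 25.2]), 0.91), (array([257.4, 236.3]), 0.67), (array([325.6, 309.2]), 0.66)]
lid_top [(array([249.1, 208. ]), 0.68)]
w1.pkl [217   0] [526.9 307.4  73. ]
w1.pkl [219  97] [526.1 208.3  73. ]
w1.pkl [241  99] [551.1 206.   73. ]
w1.pkl [242 141] [551.8 157.9  73. ]
w1.pkl [272 141] [587.2 157.9  73. ]
w1.pkl [273 100] [587.5 205.   73. ]
w1.pkl [295  98] [612.5 207.2  73. ]
w1.pkl [300   0] [614.  307.5  73. ]
w2.pkl [221 126] [527.8 324.4  73. ]
w2.pkl [223 217] [526.8 209.3  73. ]
w2.pkl [243 220] [552.2 205.2  73. ]
w2.pkl [243 253] [551.7 157.6  73. ]
w2.pkl [267 253] [583.5 157.6  73. ]
w2.pkl [270 220] [586.7 205.2  73. ]
w2.pkl [290 218] [612.1 207.9  73. ]
w2.pkl [295 127] [614.  323.2  73. ]
```

View pics/w2.png

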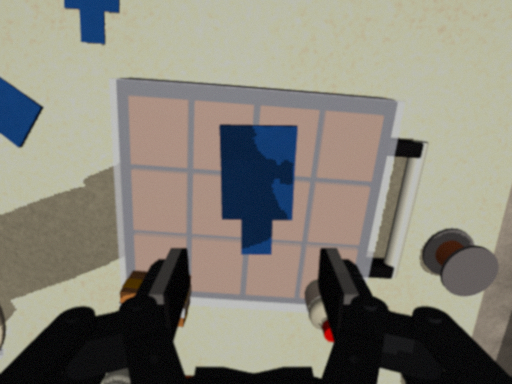

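Run:
```python
from h import *
import pickle
w1=pickle.load(open('w1.pkl','rb'));w2=pickle.load(open('w2.pkl','rb'));t=cap('top')
a=w1['image'][150:240,80:390];b=w2['image'][60:130,100:420]
cv2.imwrite('pics/c2.png',np.vstack([cv2.resize(a,(775,225),interpolation=2),cv2.resize(b,(775,170),interpolation=2)])[:,:,::-1])
cv2.imwrite('pics/c3.png',cv2.resize(t['image'][85:260,150:310],None,fx=3.4,fy=3.4,interpolation=2)[:,:,::-1])
```

```text
(no output)
```

View pics/c2.png

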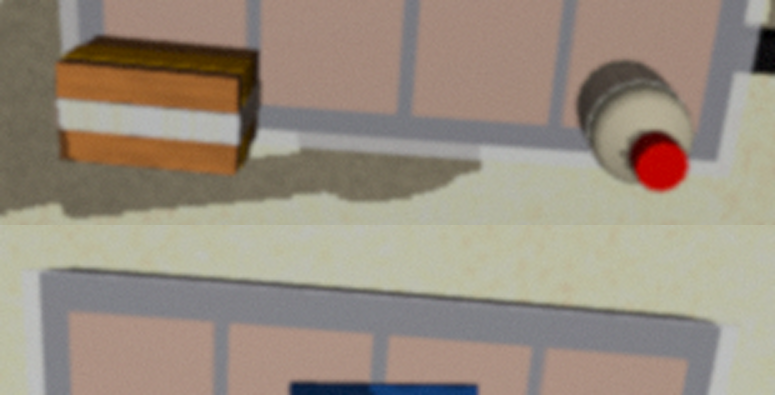

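View pics/c3.png

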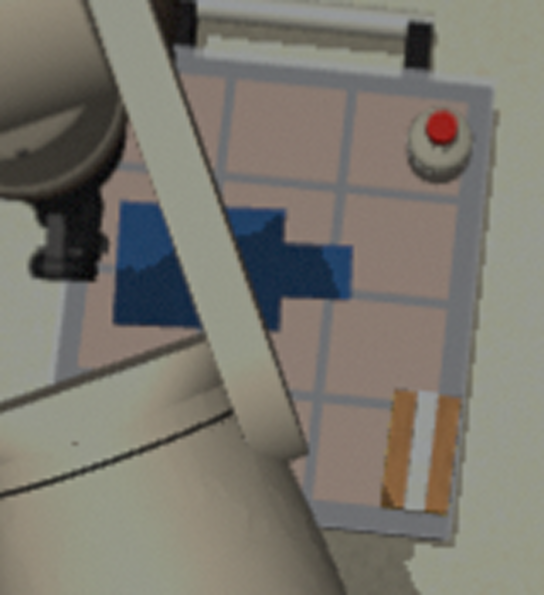

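Run:
```python
from h import *
import pickle
np.set_printoptions(precision=1,suppress=True)
w1=pickle.load(open('w1.pkl','rb'));w2=pickle.load(open('w2.pkl','rb'));t=cap('top')
f=lambda p:(80+p[0]/2.5,150+p[1]/2.5)
for n,p in {'front grey L':(260,132),'front light L':(260,152),'front grey R':(560,149),'front light R':(575,158),'cornergreyR':(716,161),'cornerlightR':(722,175),'cartfrontbotL':(62,158)}.items(): print(n,atz(w1,f(p),70))
g=lambda p:(100+p[0]*320/775,60+(p[1]-225)*70/170)
for n,p in {'rear L':(42,272),'rear R':(717,322),'Llight':(22,272),'Rlight':(733,325)}.items(): print(n,atz(w2,g(p),70))
h=lambda p:(150+p[0]/3.4,85+p[1]/3.4)
for n,p in {'FR':(493,88),'FRgrey':(483,90),'NR':(455,540),'FL':(178,48)}.items(): print(n,atz(t,h(p),70))
```

```text
front grey L [477.5  78.6  70. ]
front light L [476.8  67.6  70. ]
front grey R [629.7  69.4  70. ]
front light R [637.6  64.5  70. ]
cornergreyR [710.3  62.8  70. ]
cornerlightR [714.2  54.9  70. ]
cartfrontbotL [374.3  64.1  70. ]
rear L [411.6 376.9  70. ]
rear R [729.8 354.1  70. ]
Llight [402.2 377.   70. ]
Rlight [737.7 352.8  70. ]
FR [709.   55.7  70. ]
FRgrey [707.2  63.   70. ]
NR [377.5  75.5  70. ]
FL [732.7 289.   70. ]
```

Lid edge facing the bins: y ≈ 66 at x = 570, turned about -4°. The light strip is the lid's outer border, since the total then comes to 299 mm. Cover: body centre (570,267), rear y ≈ 327, tab centre (569,181), turned about -1°. I need to push about 138 mm in -y. I'll come down behind the rear face.

```bash
python3 -m pendant '[{"delta_pos":[0.05,0.005,0.1],"rotation":[0,0,0],"hand":0.05},{"delta_pos":[0.05,0.005,0.1],"rotation":[0,0,0],"hand":0.05},{"delta_pos":[0.05,0.005,0.24],"rotation":[0,0,0],"hand":0.05},{"delta_pos":[0.05,0.005,0.24],"rotation":[0,0,0],"hand":0.05},{"delta_pos":[0.05,0.005,0.24],"rotation":[0,0,0],"hand":0.05},{"delta_pos":[0.05,0.005,0.24],"rotation":[0,0,0],"hand":0.05},{"delta_pos":[0.05,0.005,0.24],"rotation":[0,0,0],"hand":0.05},{"delta_pos":[0.05,0.005,0.24],"rotation":[0,0,0],"hand":0.05}]'
python3 - <<'E'
from h import *
c=cap('wrist','w3.png');cap('scene','s3.png')
E
```

```text
time_s: 5.25
tcp_pos: [571.1, 350.3, 93.8]
tool_rot: [179.8, -0.1, 90.0]
contact_force: [-0.3, -0.1, 0.6]
opening: 49.6
```

View pics/w3.png

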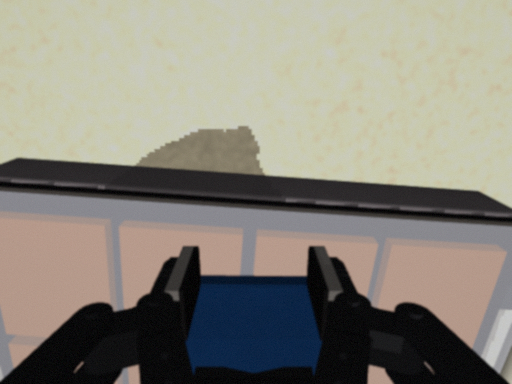

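View pics/s3.png

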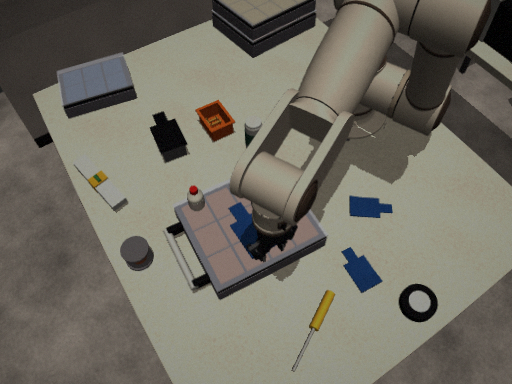

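The rear edge is at row 277, between the fingertips and about level with them. I'll lower in small steps.

```bash
python3 -m pendant '[{"delta_pos":[0,0,0.006],"rotation":[0,0,0],"hand":0.05},{"delta_pos":[0,0,0.012],"rotation":[0,0,0],"hand":0.05},{"delta_pos":[0,0,0.016],"rotation":[0,0,0],"hand":0.05},{"delta_pos":[0,0,0.016],"rotation":[0,0,0],"hand":0.05},{"delta_pos":[0,0,0.016],"rotation":[0,0,0],"hand":0.05}]'
python3 -m pendant '[{"delta_pos":[0,0,0.003],"rotation":[0,0,0],"hand":0.05},{"delta_pos":[0,0,0.003],"rotation":[0,0,0],"hand":0.05}]'
python3 -m pendant '[{"delta_pos":[0,0,0.003],"rotation":[0,0,0],"hand":0.05},{"delta_pos":[0,0,0.003],"rotation":[0,0,0],"hand":0.05}]'
```

```text
time_s: 5.85
tcp_pos: [569.7, 349.9, 74.1]
tool_rot: [-180.0, 0.0, 90.0]
contact_force: [0.2, -0.5, -0.1]
opening: 49.7
time_s: 6.05
tcp_pos: [569.6, 349.9, 71.0]
tool_rot: [-180.0, 0.0, 90.0]
contact_force: [0.4, -0.9, -0.7]
opening: 50.2
time_s: 6.25
tcp_pos: [569.6, 349.8, 67.8]
tool_rot: [-180.0, 0.0, 90.0]
contact_force: [0.2, -0.3, 0.1]
opening: 50.0
```

```bash
python3 -m pendant '[{"delta_pos":[0,0,0.0015],"rotation":[0,0,0],"hand":0.05},{"delta_pos":[0,0,0.0015],"rotation":[0,0,0],"hand":0.05}]'
python3 -m pendant '[{"delta_pos":[0,0,0.0015],"rotation":[0,0,0],"hand":0.05},{"delta_pos":[0,0,0.0015],"rotation":[0,0,0],"hand":0.05}]'
python3 - <<'E'
from h import *
c=cap('wrist','w4.png')
E
```

```text
time_s: 6.45
tcp_pos: [569.9, 349.9, 67.0]
tool_rot: [180.0, -0.0, 90.0]
contact_force: [0.5, 0.4, 3.4]
opening: 49.6
time_s: 6.65
tcp_pos: [570.0, 350.1, 66.9]
tool_rot: [179.9, -0.0, 90.0]
contact_force: [-6.6, -3.3, 16.9]
opening: 50.0
```

View pics/w4.png

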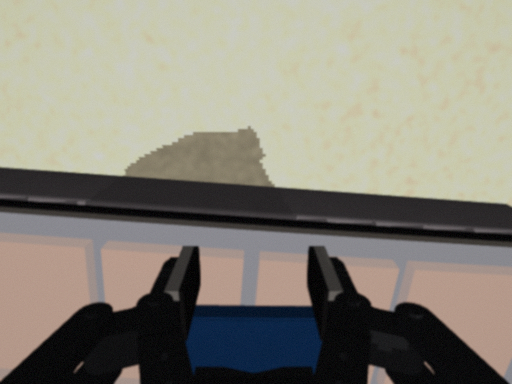

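Contact with the lid at TCP z ≈ 67. I'll rise 5 mm and push slowly towards -y.

```bash
python3 -m pendant '[{"delta_pos":[0,0,-0.005],"rotation":[0,0,0],"hand":0.05},{"delta_pos":[0,0,-0.005],"rotation":[0,0,0],"hand":0.05},{"delta_pos":[-0.005,0,-0.005],"rotation":[0,0,0],"hand":0.05},{"delta_pos":[-0.01,0,-0.005],"rotation":[0,0,0],"hand":0.05},{"delta_pos":[-0.015,0,-0.005],"rotation":[0,0,0],"hand":0.05},{"delta_pos":[-0.02,0,-0.005],"rotation":[0,0,0],"hand":0.05},{"delta_pos":[-0.028,0,-0.005],"rotation":[0,0,0],"hand":0.05},{"delta_pos":[-0.036,0,-0.005],"rotation":[0,0,0],"hand":0.05},{"delta_pos":[-0.044,0,-0.005],"rotation":[0,0,0],"hand":0.05},{"delta_pos":[-0.052,0,-0.005],"rotation":[0,0,0],"hand":0.05},{"delta_pos":[-0.06,0,-0.005],"rotation":[0,0,0],"hand":0.05},{"delta_pos":[-0.068,0,-0.005],"rotation":[0,0,0],"hand":0.05},{"delta_pos":[-0.074,0,-0.005],"rotation":[0,0,0],"hand":0.05},{"delta_pos":[-0.078,0,-0.005],"rotation":[0,0,0],"hand":0.05},{"delta_pos":[-0.08,0,-0.005],"rotation":[0,0,0],"hand":0.05}]'
python3 - <<'E'
from h import *
c=cap('wrist','w5.png');cap('scene','s5.png');cap('top','t5.png')
E
```

```text
time_s: 8.2
tcp_pos: [569.8, 269.5, 70.3]
tool_rot: [180.0, 0.0, 90.0]
contact_force: [-0.4, -0.1, -0.1]
opening: 50.0
```

View pics/w5.png

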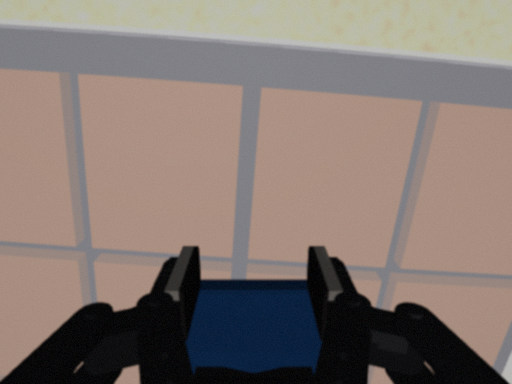

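View pics/s5.png

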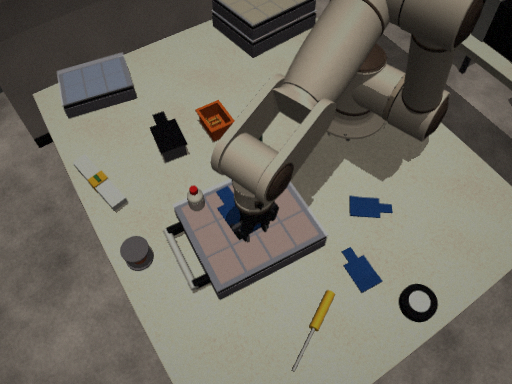

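View pics/t5.png

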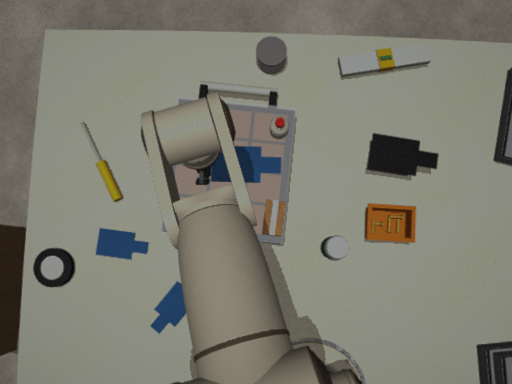

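The cover is sliding; the tab end is now at top-view (281,165). Measuring it.

Run:
```python
from h import *
np.set_printoptions(precision=1,suppress=True)
for nm in('top','scene'):
    c=cap(nm)
    m=cv2.inRange(cv2.cvtColor(c['image'],cv2.COLOR_RGB2HSV),(100,150,30),(125,255,255))
    n,l,st,ce=cv2.connectedComponentsWithStats(m)
    for i in range(1,n):
        if st[i,4]<100: continue
        ct=max(cv2.findContours((l==i).astype(np.uint8),0,2)[0],key=len)[:,0]
        W=np.array([atz(c,p,73) for p in ct])
        if abs(W[:,0].mean()-570)<40: 
            k=W[W[:,1]<W[:,1].min()+6]
            print(nm,'tip y',W[:,1].min(),'x',k[:,0].min(),k[:,0].max())
            k=W[(W[:,1]>W[:,1].min()+10)&(W[:,1]<W[:,1].min()+40)]; print(np.median(k[k[:,0]<np.median(k[:,0]),0]),np.median(k[k[:,0]>np.median(k[:,0]),0]))
```

```text
top tip y 91.87497485145258 x 552.3845020898746 587.271364088672
551.9360401478049 554.3442980760508
top tip y 213.6816264112968 x 528.8708722150628 543.5806676143751
538.8412274499597 587.9700757506098
scene tip y 89.10770098122134 x 554.5436337262015 589.7151901493802
553.741292370496 588.6478684631008
```

The tip is at y ≈ 89-90 and the finger front at about 259 = tip + 170, so they agree. 71 mm more to go.

```bash
python3 -m pendant '[{"delta_pos":[-0.004,0,0],"rotation":[0,0,0],"hand":0.05},{"delta_pos":[-0.01,0,0],"rotation":[0,0,0],"hand":0.05},{"delta_pos":[-0.018,0,0],"rotation":[0,0,0],"hand":0.05},{"delta_pos":[-0.026,0,0],"rotation":[0,0,0],"hand":0.05},{"delta_pos":[-0.034,0,0],"rotation":[0,0,0],"hand":0.05},{"delta_pos":[-0.042,0,0],"rotation":[0,0,0],"hand":0.05},{"delta_pos":[-0.05,0,0],"rotation":[0,0,0],"hand":0.05},{"delta_pos":[-0.057,0,0],"rotation":[0,0,0],"hand":0.05},{"delta_pos":[-0.063,0,0],"rotation":[0,0,0],"hand":0.05},{"delta_pos":[-0.067,0,0],"rotation":[0,0,0],"hand":0.05},{"delta_pos":[-0.07,0,0],"rotation":[0,0,0],"hand":0.05},{"delta_pos":[-0.071,0,0],"rotation":[0,0,0],"hand":0.05},{"delta_pos":[-0.071,0,0],"rotation":[0,0,0],"hand":0.05}]'
python3 - <<'E'
from h import *
np.set_printoptions(precision=1,suppress=True)
for nm in('top','scene'):
    c=cap(nm,nm[0]+'6.png')
    m=cv2.inRange(cv2.cvtColor(c['image'],cv2.COLOR_RGB2HSV),(100,150,30),(125,255,255))
    n,l,st,ce=cv2.connectedComponentsWithStats(m)
    for i in range(1,n):
        if st[i,4]<100: continue
        ct=max(cv2.findContours((l==i).astype(np.uint8),0,2)[0],key=len)[:,0]
        W=np.array([atz(c,p,73) for p in ct])
        if abs(W[:,0].mean()-570)<40: 
            k=W[W[:,1]<W[:,1].min()+6]
            print(nm,'tip y',W[:,1].min(),'x',k[:,0].min(),k[:,0].max())
    a=c['image'][85:260,180:350] if nm=='top' else c['image'][140:260,150:310]
    cv2.imwrite('pics/c6%s.png'%nm,cv2.resize(a,None,fx=3.4,fy=3.4,interpolation=2)[:,:,::-1])
E
```

```text
time_s: 9.75
tcp_pos: [569.7, 198.9, 70.3]
tool_rot: [-180.0, 0.0, 90.0]
contact_force: [0.3, -0.7, -0.4]
opening: 49.5
top tip y 20.734294493871587 x 554.5736012991244 586.9866507296348
top tip y 132.86706517486493 x 528.8324856998588 560.9076749632457
scene tip y 19.44917358592261 x 553.3448739255447 589.5019473775401
```

View pics/c6top.png

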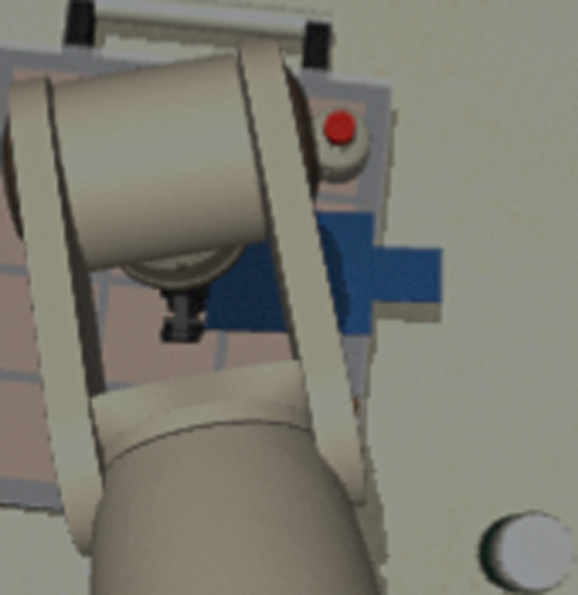

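View pics/c6scene.png

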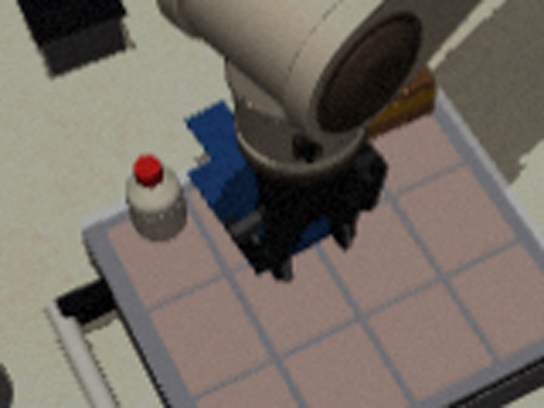

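The whole tab is out past the edge (tip y ≈ 20, edge ≈ 66), the body lies flat, and the bottle and carton haven't moved. I'll lift off and go over to measure the bin and tab.

```bash
python3 -m pendant '[{"delta_pos":[0.004,0,0],"rotation":[0,0,0],"hand":0.05},{"delta_pos":[0.006,0,-0.05],"rotation":[0,0,0],"hand":0.05},{"delta_pos":[0.006,0,-0.1],"rotation":[0,0,0],"hand":0.06},{"delta_pos":[0.006,0,-0.15],"rotation":[0,0,0],"hand":0.06},{"delta_pos":[0.0,0,-0.26],"rotation":[0,0,0],"hand":0.06},{"delta_pos":[-0.04,-0.01,-0.26],"rotation":[0,0,0],"hand":0.06},{"delta_pos":[-0.1,-0.03,-0.26],"rotation":[0,0,0],"hand":0.06},{"delta_pos":[-0.3,-0.1,-0.26],"rotation":[0,0,0],"hand":0.06},{"delta_pos":[-0.3,-0.1,-0.26],"rotation":[0,0,0],"hand":0.06},{"delta_pos":[-0.3,-0.1,-0.26],"rotation":[0,0,0],"hand":0.06},{"delta_pos":[-0.3,-0.1,-0.26],"rotation":[0,0,0],"hand":0.06},{"delta_pos":[-0.3,-0.1,-0.26],"rotation":[0,0,0],"hand":0.06},{"delta_pos":[-0.3,-0.1,-0.26],"rotation":[0,0,0],"hand":0.06},{"delta_pos":[-0.3,-0.1,-0.26],"rotation":[0,0,0],"hand":0.06},{"delta_pos":[-0.3,-0.1,-0.26],"rotation":[0,0,0],"hand":0.06},{"delta_pos":[-0.3,-0.1,-0.26],"rotation":[0,0,0],"hand":0.06}]'
python3 - <<'E'
from h import *
import pickle
c=cap('wrist','w7.png');pickle.dump(c,open('w7.pkl','wb'));print(arm.observe()['tcp_pos'])
for n in ['bin_rim','cover_tab','cover_mid']: print(n,[(np.round(d['pixel'],1),round(d['score'],2)) for d in arm.mark_of(n,'wrist')])
E
```

```text
time_s: 11.45
tcp_pos: [470.1, -100.0, 330.3]
tool_rot: [-180.0, -0.0, 90.1]
contact_force: [0.5, 0.1, 0.5]
opening: 60.1
[ 470.04565168 -100.04255285  330.23953626]
bin_rim [(array([230.2, 212. ]), 0.87)]
cover_tab [(array([350.5,  14. ]), 0.79)]
cover_mid []
```

View pics/w7.png

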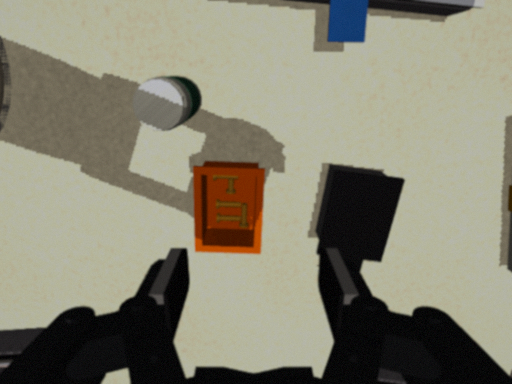

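Run:
```python
from h import *
import pickle
np.set_printoptions(precision=1,suppress=True)
c=pickle.load(open('w7.pkl','rb'));t=cap('top')
a=cv2.resize(c['image'][150:265,180:280],None,fx=5,fy=5,interpolation=2);b=cv2.resize(t['image'][195:250,355:425],None,fx=4,fy=4,interpolation=2)
b=cv2.copyMakeBorder(b,0,a.shape[0]-b.shape[0],0,0,0)
cv2.imwrite('pics/c7.png',np.hstack([a,b])[:,:,::-1])
print('tab end',[atz(c,p,73) for p in [(328,41),(364,42),(331,4),(367,6)]])
```

```text
tab end [array([551.4,  17.3,  73. ]), array([590.7,  16.7,  73. ]), array([552.2,  53.7,  73. ]), array([590.5,  52.2,  73. ])]
```

View pics/c7.png

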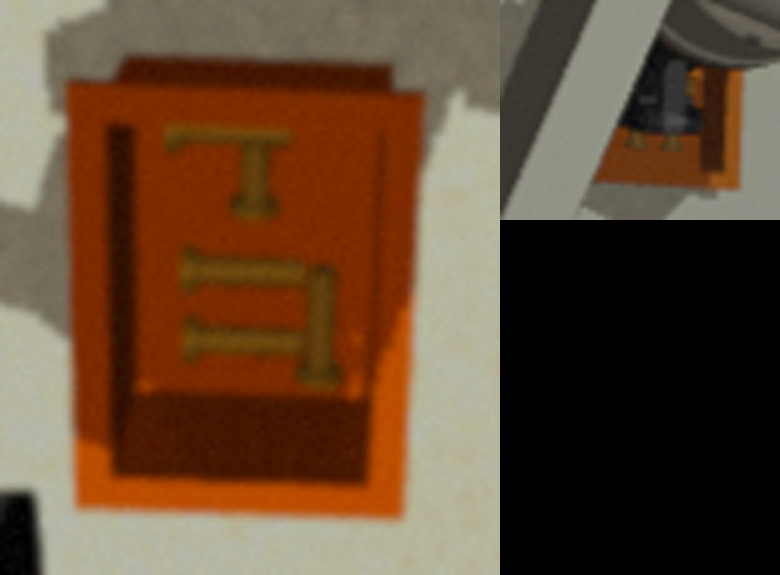

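Run:
```python
from h import *
import pickle
np.set_printoptions(precision=1,suppress=True)
c=pickle.load(open('w7.pkl','rb'))
P=[(66,82),(424,95),(404,518),(78,507)]
for z in (57,60,63):
    W=np.array([atz(c,(180+(x+.5)/5-.5,150+(y+.5)/5-.5),z) for x,y in P])
    m=W.mean(0);d=(W[0]+W[1]-W[2]-W[3])/2;e=(W[1]+W[2]-W[0]-W[3])/2
    print(z,W[:,:2].tolist(),m,np.linalg.norm(d),np.linalg.norm(e),'ang',np.degrees(np.arctan2(-d[0],d[1])),np.degrees(np.arctan2(e[1],e[0])))
```

```text
57 [[394.5708827370178, -127.11978759651254], [484.6717235370006, -130.3597549661286], [480.65099768322244, -250.648653142719], [391.09334927521456, -247.52172454746324]] [ 437.7 -188.9   57. ] 120.4038018577039 89.88563582231195 ang -1.7843625391859108 -2.0296489542406495
60 [[395.1215344886677, -126.32701463019929], [484.57227333336346, -129.5436047582341], [480.58055810496904, -248.9645859741213], [391.66909237210626, -245.86021901509184]] [ 438.  -187.7   60. ] 119.53505583583875 89.2370866291915 ang -1.7843625391859292 -2.029648954240649
63 [[395.67218624031756, -125.53424166388604], [484.4728231297263, -128.7274545503396], [480.5101185267157, -247.28051880552357], [392.244835468998, -244.1987134827205]] [ 438.2 -186.4   63. ] 118.66630981397364 88.58853743607114 ang -1.7843625391859197 -2.029648954240637
```

Run:
```python
import cv2
im=cv2.imread('pics/top0.png');s=cv2.imread('pics/scene0.png')
a=cv2.resize(im[195:250,355:425],None,fx=5.5,fy=5.5,interpolation=2);b=cv2.resize(s[95:145,185:245],None,fx=6,fy=6,interpolation=2)
b=cv2.copyMakeBorder(b,0,max(0,a.shape[0]-b.shape[0]),0,0,0);print(a.shape,b.shape)
cv2.imwrite('pics/c8.png',__import__('numpy').hstack([a[:b.shape[0]],b[:a.shape[0]]]))
```

```text
(302, 385, 3) (302, 360, 3)
```

View pics/c8.png

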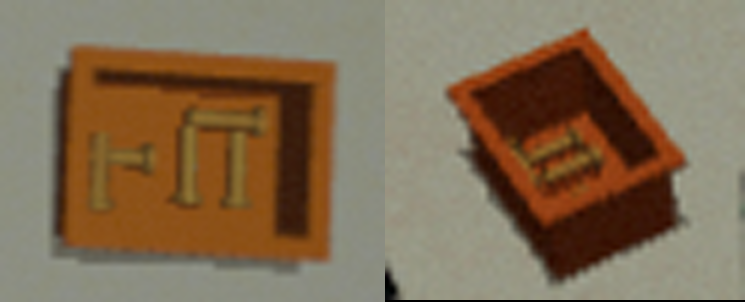

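Run:
```python
from h import *
np.set_printoptions(precision=1,suppress=True)
t=cap('top');s=cap('scene')
T=[(355+x/5.5-.4,195+y/5.5-.4) for x,y in [(75,47),(336,63),(328,260),(62,244)]]
S=[(185+(x-385)/6-.4,95+y/6-.4) for x,y in [(545,222),(447,92),(587,30),(687,163)]]
X=[]
for a,b in zip(T,S):
    x,r=tri([(t,a),(s,b)]);X.append(x);print(x,r[0],atz(t,a,60),atz(s,b,60))
print(np.mean(X,0),np.mean([atz(t,a,60) for a in T],0),np.mean([atz(s,a,60) for a in S],0))
```

```text
[ 483.2 -130.6   60.3] 0.4008365225609213 [ 483.6 -130.9   60. ] [ 482.9 -130.5   60. ]
[ 480.1 -250.9   55.5] 0.290994614447351 [ 479.8 -249.7   60. ] [ 481.4 -246.5   60. ]
[ 390.9 -245.5   59.6] 0.5061419842549141 [ 391.2 -245.8   60. ] [ 390.7 -244.8   60. ]
[ 395.3 -126.1   58. ] 0.03991289131340546 [ 395.2 -125.7   60. ] [ 396.1 -124.5   60. ]
[ 437.4 -188.3   58.4] [ 437.5 -188.    60. ] [ 437.8 -186.6   60. ]
```

Bin rim from three views: centre (437.7, -188.0), z ≈ 59-60, size 119.5×89 (matches), yaw ≈ -1.9°. Tab centre ≈ (570.5, 43), edges x 551-591. I'll move above the tab and then go down.

```bash
python3 -m pendant '[{"delta_pos":[0.143,0.1005,0],"rotation":[0,0,0],"hand":0.062},{"delta_pos":[0.143,0.1005,0],"rotation":[0,0,0],"hand":0.062},{"delta_pos":[0.143,0.1005,0],"rotation":[0,0,0],"hand":0.062},{"delta_pos":[0.143,0.1005,0],"rotation":[0,0,0],"hand":0.062},{"delta_pos":[0.143,0.1005,0.1],"rotation":[0,0,0],"hand":0.062},{"delta_pos":[0.143,0.1005,0.2],"rotation":[0,0,0],"hand":0.062},{"delta_pos":[0.143,0.1005,0.2],"rotation":[0,0,0],"hand":0.062},{"delta_pos":[0.143,0.1005,0.2],"rotation":[0,0,0],"hand":0.062},{"delta_pos":[0.143,0.1005,0.2],"rotation":[0,0,0],"hand":0.062}]'
python3 - <<'E'
from h import *
c=cap('wrist','w9.png');t=cap('scene')
cv2.imwrite('pics/c9.png',cv2.resize(t['image'][100:260,130:330],None,fx=3.5,fy=3.5,interpolation=2)[:,:,::-1])
E
```

```text
time_s: 12.7
tcp_pos: [567.2, 42.1, 124.3]
tool_rot: [-179.4, -0.0, 90.0]
contact_force: [-1.6, -0.2, 1.1]
opening: 61.9
```

View pics/w9.png

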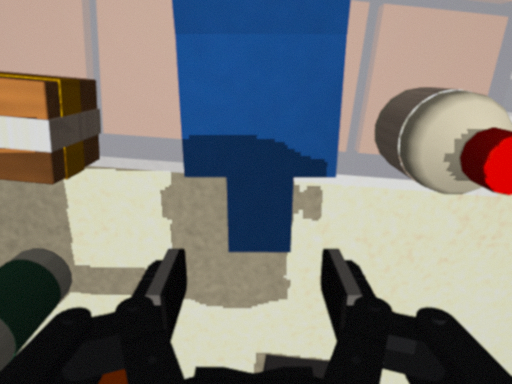

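View pics/c9.png

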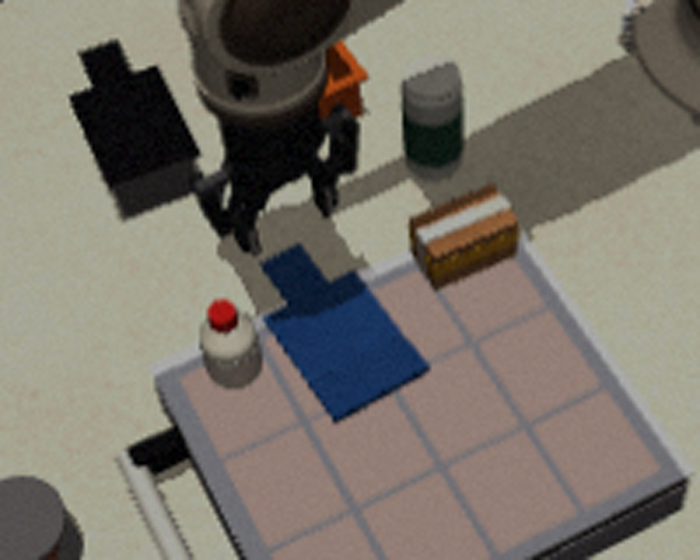

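Run:
```python
from h import *
np.set_printoptions(precision=1,suppress=True)
c=cap('wrist');print(arm.observe()['tcp_pos'])
m=cv2.inRange(cv2.cvtColor(c['image'],cv2.COLOR_RGB2HSV),(100,150,20),(125,255,255))
n,l,st,ce=cv2.connectedComponentsWithStats(m);i=1+np.argmax(st[1:,4])
ct=max(cv2.findContours((l==i).astype(np.uint8),0,2)[0],key=len)
for p in cv2.approxPolyDP(ct,4,True)[:,0]: print(p,atz(c,p,73))
```

```text
[571.3  41.8 133. ]
[168   0] [526.2 162.2  73. ]
[181 171] [527.   68.4  73. ]
[222 173] [552.1  67.1  73. ]
[225 244] [552.6  18.6  73. ]
[281 244] [589.5  18.6  73. ]
[284 173] [590.   67.1  73. ]
[326 167] [615.5  70.9  73. ]
[338   0] [616.  162.2  73. ]
```

Tab centre (571, 43) is confirmed and the jaws are aligned. Descending, with a check before closing.

```bash
python3 -m pendant '[{"delta_pos":[0,0,0.02],"rotation":[0,0,0],"hand":0.062},{"delta_pos":[0,0,0.04],"rotation":[0,0,0],"hand":0.062},{"delta_pos":[0,0,0.06],"rotation":[0,0,0],"hand":0.062},{"delta_pos":[0,0,0.075],"rotation":[0,0,0],"hand":0.062},{"delta_pos":[0,0,0.08],"rotation":[0,0,0],"hand":0.062},{"delta_pos":[0,0,0.08],"rotation":[0,0,0],"hand":0.062},{"delta_pos":[0,0,0.08],"rotation":[0,0,0],"hand":0.062}]'
python3 - <<'E'
from h import *
c=cap('wrist','w10.png')
E
```

```text
time_s: 13.55
tcp_pos: [570.9, 41.8, 51.7]
tool_rot: [179.9, 0.0, 90.0]
contact_force: [-0.4, -0.1, 0.5]
opening: 62.0
```

View pics/w10.png

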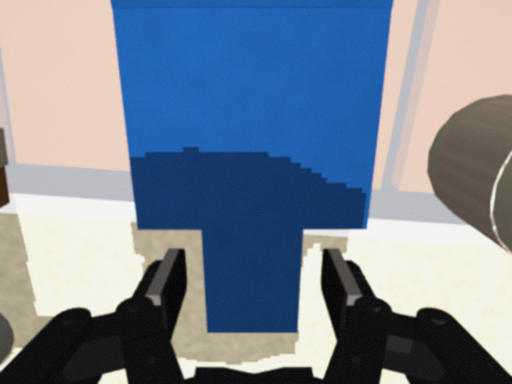

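```bash
python3 -m pendant '[{"delta_pos":[0,0,0],"rotation":[0,0,0],"hand":0.045},{"delta_pos":[0,0,0],"rotation":[0,0,0],"hand":0.042},{"delta_pos":[0,0,0],"rotation":[0,0,0],"hand":0.038},{"delta_pos":[0,0,0],"rotation":[0,0,0],"hand":0.03},{"delta_pos":[0,0,0],"rotation":[0,0,0],"hand":0.03},{"delta_pos":[0,0,0],"rotation":[0,0,0],"hand":0.03},{"delta_pos":[0,0,0],"rotation":[0,0,0],"hand":0.03}]' 70
python3 - <<'E'
from h import *
c=cap('wrist','w11.png')
E
```

```text
time_s: 14.3
tcp_pos: [570.5, 41.9, 50.8]
tool_rot: [180.0, 0.0, 90.0]
contact_force: [-1.4, -0.0, 5.7]
opening: 37.5
```

View pics/w11.png

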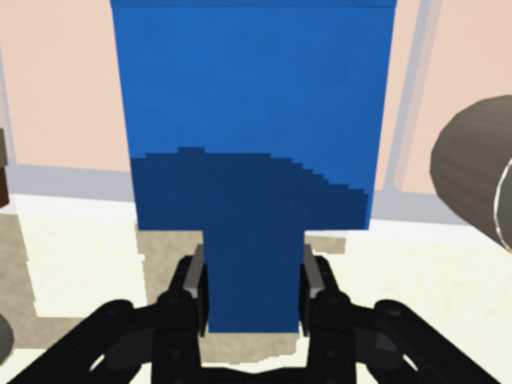

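Gripped on both sides (opening 37.5). Lifting gently and checking for sag.

```bash
python3 -m pendant '[{"delta_pos":[0,0,-0.004],"rotation":[0,0,0],"hand":0.03},{"delta_pos":[0,0,-0.01],"rotation":[0,0,0],"hand":0.03},{"delta_pos":[0,0,-0.018],"rotation":[0,0,0],"hand":0.03},{"delta_pos":[0,0,-0.025],"rotation":[0,0,0],"hand":0.03},{"delta_pos":[0,0,-0.03],"rotation":[0,0,0],"hand":0.03},{"delta_pos":[0,0,-0.03],"rotation":[0,0,0],"hand":0.03}]' 90
python3 - <<'E'
from h import *
c=cap('wrist','w12.png');t=cap('scene')
cv2.imwrite('pics/c12.png',cv2.resize(t['image'][100:260,130:330],None,fx=3.5,fy=3.5,interpolation=2)[:,:,::-1])
E
```

```text
time_s: 14.95
tcp_pos: [570.6, 41.9, 81.3]
tool_rot: [179.9, 0.0, 90.0]
contact_force: [1.5, 0.1, -1.3]
opening: 37.0
```

View pics/w12.png

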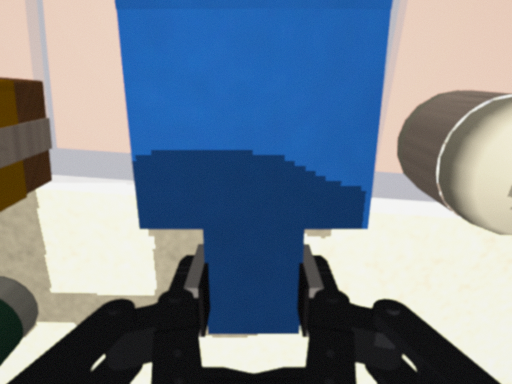

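View pics/c12.png

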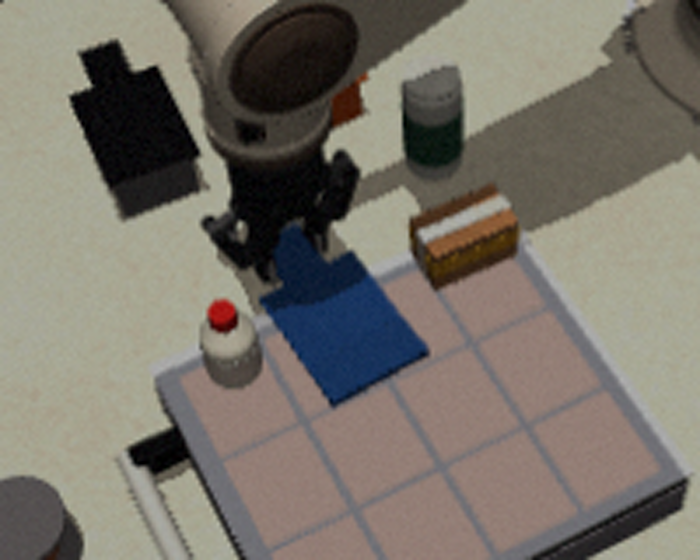

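The plate is held rigid with no sag. I'll carry it high over to above the orange bin, tab towards -y.

```bash
python3 -m pendant '[{"delta_pos":[0,0,-0.03],"rotation":[0,0,0],"hand":0.03},{"delta_pos":[0,0,-0.06],"rotation":[0,0,0],"hand":0.03},{"delta_pos":[0,0,-0.09],"rotation":[0,0,0],"hand":0.03},{"delta_pos":[-0.01,-0.005,-0.11],"rotation":[0,0,0],"hand":0.03},{"delta_pos":[-0.03,-0.015,-0.11],"rotation":[0,0,0],"hand":0.03},{"delta_pos":[-0.06,-0.028,-0.11],"rotation":[0,0,0.5],"hand":0.03},{"delta_pos":[-0.09,-0.04,-0.11],"rotation":[0,0,1],"hand":0.03},{"delta_pos":[-0.12,-0.052,-0.11],"rotation":[0,0,1.9],"hand":0.03},{"delta_pos":[-0.15,-0.065,-0.11],"rotation":[0,0,1.9],"hand":0.03},{"delta_pos":[-0.18,-0.078,-0.11],"rotation":[0,0,1.9],"hand":0.03},{"delta_pos":[-0.21,-0.09,-0.11],"rotation":[0,0,1.9],"hand":0.03},{"delta_pos":[-0.24,-0.103,-0.11],"rotation":[0,0,1.9],"hand":0.03},{"delta_pos":[-0.27,-0.116,-0.11],"rotation":[0,0,1.9],"hand":0.03},{"delta_pos":[-0.29,-0.125,-0.11],"rotation":[0,0,1.9],"hand":0.03},{"delta_pos":[-0.305,-0.131,-0.11],"rotation":[0,0,1.9],"hand":0.03},{"delta_pos":[-0.312,-0.134,-0.11],"rotation":[0,0,1.9],"hand":0.03},{"delta_pos":[-0.3157,-0.136,-0.11],"rotation":[0,0,1.9],"hand":0.03},{"delta_pos":[-0.3157,-0.136,-0.11],"rotation":[0,0,1.9],"hand":0.03},{"delta_pos":[-0.3157,-0.136,-0.11],"rotation":[0,0,1.9],"hand":0.03}]' 90
python3 - <<'E'
from h import *
c=cap('wrist','w13.png');t=cap('scene')
cv2.imwrite('pics/c13.png',cv2.resize(t['image'][60:220,130:330],None,fx=3.5,fy=3.5,interpolation=2)[:,:,::-1]);print(arm.observe()['tcp_pos'],arm.observe()['opening'])
E
```

```text
time_s: 16.95
tcp_pos: [434.4, -273.2, 190.3]
tool_rot: [-180.0, -0.0, 88.1]
contact_force: [-0.4, 0.1, -0.7]
opening: 36.9
[ 434.45767716 -273.19939577  190.34711731] 37.058855295700596
```

View pics/w13.png

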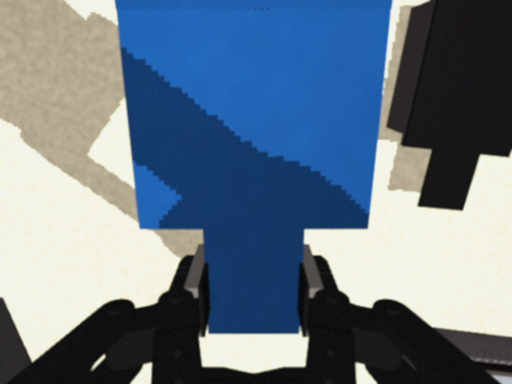

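View pics/c13.png

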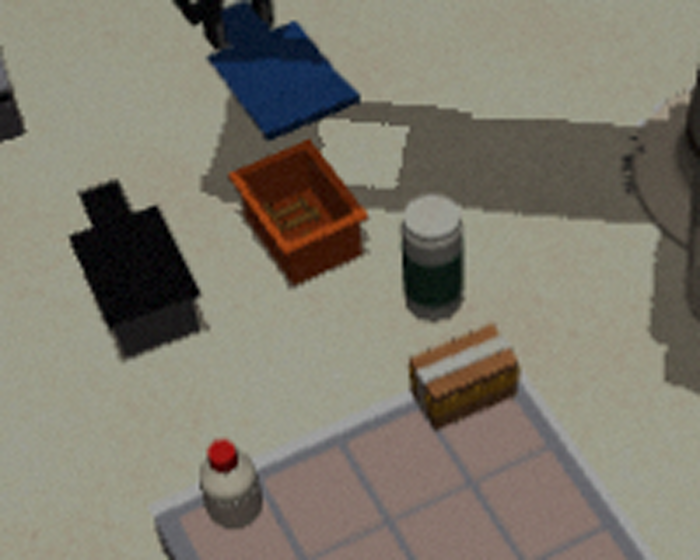

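The plate is level above the bin. I'll come down to about 10 mm above the rim and check alignment.

```bash
python3 -m pendant '[{"delta_pos":[0,0,0.02],"rotation":[0,0,0],"hand":0.03},{"delta_pos":[0,0,0.05],"rotation":[0,0,0],"hand":0.03},{"delta_pos":[0,0,0.08],"rotation":[0,0,0],"hand":0.03},{"delta_pos":[0,0,0.105],"rotation":[0,0,0],"hand":0.03},{"delta_pos":[0,0,0.12],"rotation":[0,0,0],"hand":0.03},{"delta_pos":[0,0,0.13],"rotation":[0,0,0],"hand":0.03},{"delta_pos":[0,0,0.135],"rotation":[0,0,0],"hand":0.03},{"delta_pos":[0,0,0.135],"rotation":[0,0,0],"hand":0.03},{"delta_pos":[0,0,0.135],"rotation":[0,0,0],"hand":0.03}]' 90
python3 - <<'E'
from h import *
np.set_printoptions(precision=1,suppress=True)
t=cap('scene')
im=cv2.resize(t['image'][85:150,175:255],None,fx=8,fy=8,interpolation=2)[:,:,::-1].copy()
print(arm.observe()['tcp_pos'])
T=tcpT(arm.observe());
# expected plate body top/bottom outlines and rim outline
def R2(a): a=np.radians(a);return np.array([[np.cos(a),-np.sin(a)],[np.sin(a),np.cos(a)]])
yaw=arm.observe()['tool_rot'][2]-90;tp=T[:3,3]
b=tp[:2]+R2(yaw)@[0.2,87]
Q=np.array([(-45,-60),(45,-60),(45,60),(-45,60)])
def draw(cen,a,z,col):
    p=np.array([proj(t,np.append(cen+R2(a)@q,z)) for q in Q]);p=((p-[175,85]+.5)*8).astype(int);cv2.polylines(im,[p],True,col,1)
draw(b,yaw,tp[2]+19.2,(0,255,255));draw(np.array([437.7,-187.9]),-1.9,60,(0,255,0))
print(b,yaw);cv2.imwrite('pics/c14.png',im)
E
```

```text
time_s: 17.95
tcp_pos: [434.5, -274.0, 56.1]
tool_rot: [180.0, 0.0, 88.1]
contact_force: [-0.1, 0.7, -1.0]
opening: 36.8
[ 434.6 -274.1   56.2]
[ 437.6 -187.1] -1.9020199312167847
```

View pics/c14.png

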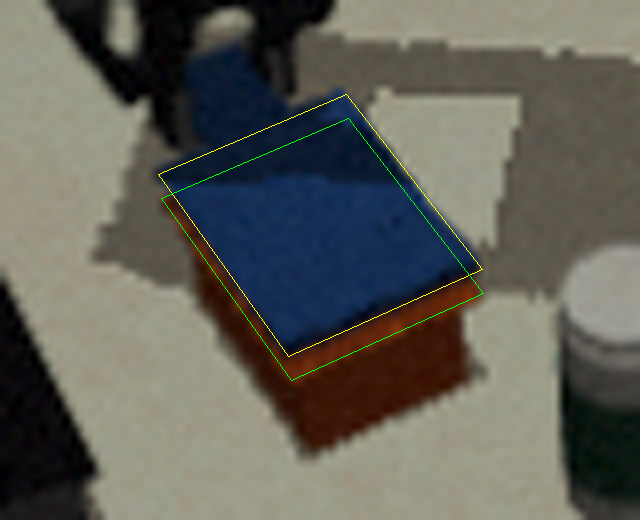

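The predicted plate outline (yellow) matches the picture and sits over the rim (green). I'll lower until contact.

```bash
python3 -m pendant '[{"delta_pos":[0,0,0.004],"rotation":[0,0,0],"hand":0.03},{"delta_pos":[0,0,0.008],"rotation":[0,0,0],"hand":0.03},{"delta_pos":[0,0,0.011],"rotation":[0,0,0],"hand":0.03},{"delta_pos":[0,0,0.013],"rotation":[0,0,0],"hand":0.03},{"delta_pos":[0,0,0.014],"rotation":[0,0,0],"hand":0.03},{"delta_pos":[0,0,0.014],"rotation":[0,0,0],"hand":0.03}]'
python3 -m pendant '[{"delta_pos":[0,0,0.001],"rotation":[0,0,0],"hand":0.03},{"delta_pos":[0,0,0.001],"rotation":[0,0,0],"hand":0.03}]'
```

```text
time_s: 18.6
tcp_pos: [434.2, -273.8, 41.4]
tool_rot: [-180.0, 0.0, 88.1]
contact_force: [0.1, -0.7, -0.4]
opening: 36.8
time_s: 18.8
tcp_pos: [434.3, -273.9, 40.7]
tool_rot: [180.0, 0.0, 88.1]
contact_force: [-2.5, 1.5, 6.3]
opening: 36.7
```

Contact at 6 N. Holding briefly, then releasing slowly.

```bash
python3 -m pendant '[{"delta_pos":[0,0,0],"rotation":[0,0,0],"hand":0.03},{"delta_pos":[0,0,0],"rotation":[0,0,0],"hand":0.03}]' 20
python3 -m pendant '[{"delta_pos":[0,0,0],"rotation":[0,0,0],"hand":0.039},{"delta_pos":[0,0,0],"rotation":[0,0,0],"hand":0.041},{"delta_pos":[0,0,0],"rotation":[0,0,0],"hand":0.043},{"delta_pos":[0,0,0],"rotation":[0,0,0],"hand":0.046},{"delta_pos":[0,0,0],"rotation":[0,0,0],"hand":0.05},{"delta_pos":[0,0,0],"rotation":[0,0,0],"hand":0.06},{"delta_pos":[0,0,0],"rotation":[0,0,0],"hand":0.065},{"delta_pos":[0,0,0],"rotation":[0,0,0],"hand":0.065},{"delta_pos":[0,0,0],"rotation":[0,0,0],"hand":0.065}]'
python3 - <<'E'
from h import *
c=cap('wrist','w15.png');cap('scene','s15.png')
E
```

```text
time_s: 19.0
tcp_pos: [434.3, -273.9, 40.7]
tool_rot: [180.0, 0.0, 88.1]
contact_force: [-0.8, 0.6, 6.4]
opening: 37.3
time_s: 19.9
tcp_pos: [434.2, -273.8, 40.3]
tool_rot: [-180.0, 0.0, 88.1]
contact_force: [0.3, -0.3, -0.4]
opening: 65.2
```

View pics/w15.png

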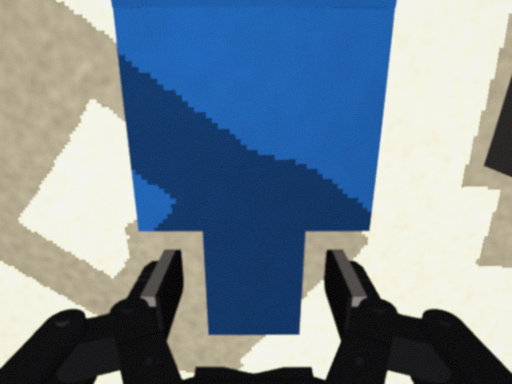

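The fingers are clear on both sides of the tab. I'll go straight up and move to a view of the bin.

```bash
python3 -m pendant '[{"delta_pos":[0,0,-0.02],"rotation":[0,0,0],"hand":0.065},{"delta_pos":[0,0,-0.05],"rotation":[0,0,0],"hand":0.065},{"delta_pos":[0,0,-0.1],"rotation":[0,0,0],"hand":0.065},{"delta_pos":[0,0,-0.15],"rotation":[0,0,0],"hand":0.065},{"delta_pos":[0,0,-0.2],"rotation":[0,0,0],"hand":0.065},{"delta_pos":[0,0,-0.28],"rotation":[0,0,0],"hand":0.065},{"delta_pos":[0.1,0,-0.28],"rotation":[0,0,0],"hand":0.065},{"delta_pos":[0.15,0,-0.28],"rotation":[0,0,0],"hand":0.065},{"delta_pos":[0.15,0,-0.28],"rotation":[0,0,0],"hand":0.065},{"delta_pos":[0.15,0,-0.28],"rotation":[0,0,0],"hand":0.065},{"delta_pos":[0.15,0,-0.28],"rotation":[0,0,0],"hand":0.065},{"delta_pos":[0.15,0,-0.28],"rotation":[0,0,0],"hand":0.065},{"delta_pos":[0.15,0,-0.28],"rotation":[0,0,0],"hand":0.065}]'
python3 - <<'E'
from h import *
np.set_printoptions(precision=1,suppress=True)
c=cap('wrist','w16.png')
def R2(a): a=np.radians(a);return np.array([[np.cos(a),-np.sin(a)],[np.sin(a),np.cos(a)]])
m=cv2.inRange(cv2.cvtColor(c['image'],cv2.COLOR_RGB2HSV),(100,150,20),(125,255,255))
n,l,st,ce=cv2.connectedComponentsWithStats(m);i=1+np.argmax(st[1:,4])
ct=max(cv2.findContours((l==i).astype(np.uint8),0,2)[0],key=len)
for p in cv2.approxPolyDP(ct,3,True)[:,0]: print(p,atz(c,p,63))
t=cap('scene','s16.png')
a=cv2.resize(t['image'][60:220,130:330],None,fx=3.5,fy=3.5,interpolation=2)[:,:,::-1];cv2.imwrite('pics/c16.png',a)
E
```

```text
time_s: 21.3
tcp_pos: [439.1, -124.9, 319.9]
tool_rot: [-180.0, -0.0, 88.0]
contact_force: [-0.2, 0.1, -0.3]
opening: 65.2
[217 152] [ 396.1 -128.9   63. ]
[221 239] [ 393.3 -244.    63. ]
[240 241] [ 417.9 -247.7   63. ]
[242 273] [ 418.3 -296.    63. ]
[266 273] [ 450.7 -297.1   63. ]
[267 242] [ 453.  -250.4   63. ]
[287 237] [ 479.1 -244.    63. ]
[290 154] [ 483.  -134.3   63. ]
```

View pics/w16.png

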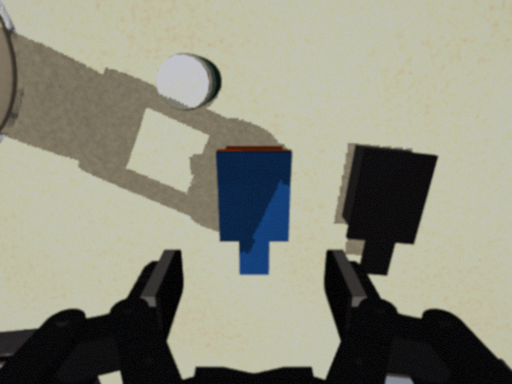

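View pics/c16.png

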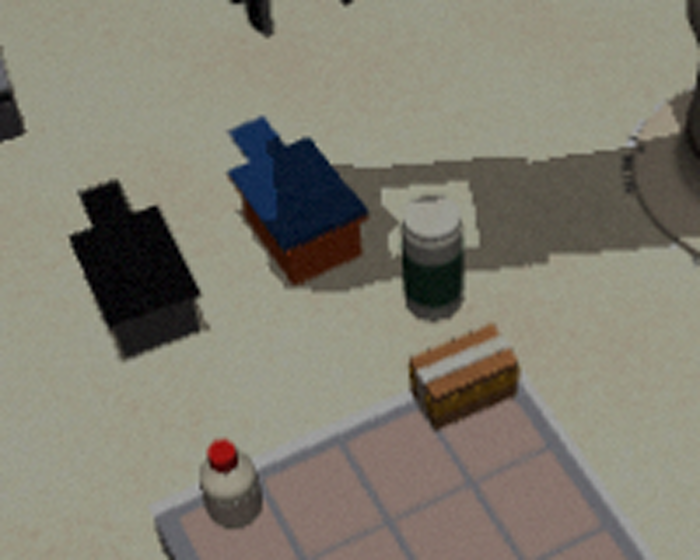

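The cover is flush on the rim. Its body centre measures about (437.8, -188.3) against the bin at (437.7, -187.9), with matching yaw, and the bystanders are unmoved. Handing in.

Run:
```python
from h import *
print(arm.observe()['contact_force'],arm.observe()['time_s'],arm.job_done())
```

```text
the job is handed in; nothing more can be done
[ 0.37093749 -0.05002414  0.32919368] 21.4 None
```

I put the blue cover on the orange bin and handed the job in at 21.4 s. The hand-in itself reports no verdict.

- **Slide:** I pushed the cover's rear face with two fingertips until the whole tab was past the lid edge. The tab end was at y ≈ 18 and the edge at about 66, with the body still flat on the lid.
- **Carry and set-down:** I pinched the tab across its width, and the plate did not sag when lifted. I lowered it onto the rim until I felt about 6 N of contact, then let go slowly with the tab beyond the bin's -y end.
- **Last checks:**
  - The cover's centre measured (437.8, -188.3). The bin's rim centre, from the wrist, top and scene cameras before placing, was (437.7, -187.9).
  - The cover's turn matches the bin's, about -1.9°.
  - The scene picture shows it flush with the ramp side up, and the bins, can, carton and bottle where they stood.
  - The wrist force was near 0 with the arm well clear.
- **Disagreements:** The cameras differed by 1 to 3 mm on the tab end and the rim position. The carton's band looks white in the pictures, not yellow. None of this affected the result.

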